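Key the juicer's strainer onto its locating pin and press it home

TASK

The citrus juicer's strainer is sitting proud because its rim notch has missed the locating pin over the spout. With a fingertip, push the strainer round until the notch meets the pin, then press it down until it is fully seated. Do not lift the strainer, and leave the other things on the block where they stand.

Things in the scene. Friction and masses are not known exactly. Their poses are not given: they have to be found in the camera images.
- juicer: Electric citrus juicer, fixed: white motor base 172 mm wide, 100 mm high, under a grey open juice bowl, 148 mm wide inside, rim 158 mm above the block. Origin: centre of its underside, on the vertical axis of bowl, shaft and strainer. Its -x points the way of the spout (105 mm high, 117 mm from the axis); z up. A 15 mm drive shaft stands on the axis to 165 mm, its 9 mm steel tip to 178 mm.
- strainer_center (a point): Centre of the strainer's flat top face, on its axis. The strainer: round white enamelled slotted steel plate, 126 mm wide, 5 mm thick, level in the juice bowl; it turns about the shaft and slides along it, and stays level wherever pressed. Its top face is 149 mm above the block at the start (proud, just clear above the pin), 140 mm when seated. Hub in the middle: 28 mm wide, 8 mm high.
- notch (a point): The one notch in the strainer's rim, about 14 mm wide and 10 mm deep: point 60 mm from the axis, level with the strainer's top face, on the notch's centre line.
- pin (a point): Locating pin that the notch must drop over: top of an upright round-topped pin 8 mm in diameter, 60 mm from the axis, straight over the spout (juicer's -x side), its top 143.5 mm above the block, under the strainer's edge. Just outside it, visible beyond the strainer's rim, a key block of the same 8 mm width stands up the bowl wall to 157 mm.
- wing_a (a point): Top middle of one of two upright radial wings on the strainer's top face, for a fingertip to push sideways: each runs from 16 to 50 mm from the axis, 6 mm thick, 9 mm high; the point lies 33 mm from the axis. This wing is a quarter turn clockwise from the notch, seen from above.
- wing_b (a point): Top middle of the opposite, equal wing, a quarter turn anticlockwise from the notch seen from above.
- strainer (a joint): Turn of the strainer in rad, growing anticlockwise seen from above; 0 or 6.283 is notch over pin. It starts 0.8 rad or more from there, turns either way without stops and stays where left; about 2 N at a wing turns it, up to 20 N once it has been pressed onto the pin. The notch has about 2.5 mm (0.04 rad) to spare either side of the pin.
- collar (a joint): How far the strainer and the carrier under it are pressed down the shaft, in m: 0 proud, 0.009 seated on its stop; negative if pulled up. A snug seal holds it at any height: a push of about 6 N slides it down. When the notch is not over the pin, the pin stops it after 1 to 3 mm.
- bowl: Bystander: terracotta bowl, 150 mm across, 62 mm high; origin at the centre of its underside.
- cup: Bystander: steel measuring cup, 78 mm across, 60 mm high, with a flat handle reaching 122 mm to its -x side; origin at the centre of its underside.
- carafe: Bystander: empty glass carafe, 88 mm across, 175 mm high; origin at the centre of its underside.
- reamer: Bystander: wooden reamer lying on its side, 146 mm long along its x axis, 39 mm thick; origin under its middle.
Mind the look-alikes: they are no part of the job. What is shaped like the juicer but pink is not meant.

How it is judged:
By the outcome, as a careful person would: the job done as asked, in the order asked, and still so for the second after the job is handed in, with the robot touching nothing.
It also fails if it takes over 45 s, if anything falls off the work surface, if the arm or the gripper's body presses on something with over 40 N, if the wrist force passes 120 N, or if a joint passes its speed limit or range.

ROBOT

A 7-joint arm with a two-finger parallel gripper is mounted at the origin on the work surface. World frame = base frame: x ahead of the robot, y to its left, z up, the work surface at z = 0. Lengths are in m, angles in rad, forces in N, time in s.
With the tool pointing down it reaches from about 0.425 to 0.825 m from the base axis. Payload 3.6 kg.
Tool frame: the origin (TCP) lies on the centre line of the jaws, within the pads' length; the fingertips stand 8 mm ahead of it and the grasp point (between the pads) lies 11 mm behind it; z points along the fingers, y is the direction in which the jaws open and shut (so a half turn about z gives the same grasp; the last joint's range is limited). The gripper opens to 85 mm and grips with 20 to 120 N. Pads are 22 mm wide; open, the fingers measure 114 mm over their backs; the gripper's body (76 mm by 85 mm) begins 54 mm behind the grasp point. The pads swing forward as they close: fully open they stand 13 mm farther back than shut.
Start: joints at [1.163, 0.615, -0.013, 1.423, 0.008, 1.103, -0.04], TCP at [0.242, -0.603, 0.239] pointing down, gripper open.
Joint ranges: [-3.12, 3.12], [-0.3, 2.06], [-1.34, 1.32], [0.26, 2.42], [-1.36, 4.5], [0.01, 1.98], [-2.84, 2.84]. Speed limits (rad/s): [2.79, 2.79, 3.14, 3.14, 3.14, 3.14, 3.14].

INTERFACE

Orientations are given as a 3x3 rotation matrix whose columns are the frame's x, y, z axes.
In Python, from bench import robot gives the robot as it stands.
- The arm moves only by the shell command python3 -m jog 'ROWS' [FORCE]. ROWS is JSON, a list of rows, each an object of numbers: "wx", "wy", "wz": the turn, a rotation vector about the tool's x, y, z in units of 6 degrees (1.0 is 6 degrees); "tx", "ty", "tz": the shift along the tool's x, y, z in units of 25 mm (1.0 is 25 mm); "jaw": the finger opening in mm, from 0 to 85.4. A call has exactly 8 rows; each row shifts and turns the pose as measured when the row begins, along the tool's axes as they then stand; what a row does not reach is not made up. A row lasts 1/12 s, in which the tool goes at most 41.7 mm and 7.16 degrees, less where a joint would pass 70% of its speed; a pose out of reach is approached as far as the arm can. A call is refused whole if a number of a shift passes 1 or a number of a turn 1, either way. A call with a gripper value outside its range is refused whole. The fingers move at their own pace and stop on an object; FORCE is the grip in N (left out, the last holds). Time passes only in rows, so rows that do not move let the fingers close, or fill a call up. It gives the time, the measured TCP pose, the force and the opening at its end, in the units of the state.
- robot.get_obs(): the state, without advancing time (a new reading comes with each control period).
- robot.grab_frame(name): name is "scene" or "top"; returns a dict with "color" (480x640x3 uint8, red, green, blue), "fx", "fy", "cx", "cy" (pixels), "dist_coeffs" ([k1, k2, p1, p2, k3] as OpenCV has them; the pictures are not rectified), "R" (3x3) and "t" (3): a world point X has camera coordinates R X + t. Camera axes: x right, y down, z forward; pixel columns grow to the right and rows downward; lengths in m; the calibration is good to about 2 mm. A picture is of the moment at which its call begins. There is no depth.
- robot.finish_job(): hands the job in, once; it reports no verdict.
The state is a dict: "time": time; "q": joint angles; "qd": joint speeds; "joint_torque": joint torques, N m; "eef_pos": TCP position; "tcp_rot": TCP orientation; "contact_force": force on the tool from outside, world axes, zero at the start; "torque": the same for the moment, N m; "gripper_width": opening from 0.0 (shut) to 1.0 (fully open).
Only numpy, scipy, OpenCV 4.12 (cv2) and the standard library are available. Lean on these libraries where they do the work, as an engineer would, in place of code of your own. Each camera call takes 0.05 s, during which the arm holds its last target. There are 200 camera calls.

## Working session

There is one attempt and no reset: what is moved stays moved. The work goes in short steps, Python scripts to look and compute and a shell command to move; the robot and the scene stay as the last step left them, time stands still between calls to the robot, and variables do not carry over. Pictures are saved under pics/ and viewed, about 8 in all and at most 12, crops included, and the job is handed in when it is done.

```bash
mkdir -p pics
python3 - <<'E'
from bench import robot
import cv2,numpy as np
for n in("top","scene"):
    f=robot.grab_frame(n); cv2.imwrite(f"pics/{n}0.png",f["color"][:,:,::-1])
    print(n,f["fx"],f["fy"],f["cx"],f["cy"],f["dist_coeffs"],np.round(f["R"],3).tolist(),f["t"])
o=robot.get_obs();print(o)
E
```

```text
top 520.3365057904618 520.3365057904618 319.26503808340794 234.4872741666666 [-0.10052113  0.          0.          0.          0.        ] [[-0.007, -1.0, 0.027], [-0.999, 0.005, -0.054], [0.054, -0.027, -0.998]] [-0.01894157  0.44731812  1.39571843]
scene 458.04761597504 458.04761597504 321.6096790359801 238.62483810736154 [-0.03188025  0.          0.          0.          0.        ] [[0.451, 0.893, -0.018], [0.507, -0.272, -0.818], [-0.735, 0.359, -0.575]] [-0.19044239 -0.15381902  1.48057975]
{'time': 0.1, 'q': array([ 1.16245147,  0.61583265, -0.01259909,  1.42472983,  0.00812399,
        1.10340925, -0.04038645]), 'qd': array([-2.43928530e-05, -2.81521021e-03, -7.75948793e-04, -4.18747930e-03,
       -2.05997303e-03, -1.01076231e-03, -2.41752397e-04]), 'joint_torque': array([ 1.68353112e-03, -4.70378137e+01,  2.60297265e-01, -1.71570450e+01,
        1.01182397e-02,  5.90188662e-03,  2.02253020e-06]), 'eef_pos': array([ 0.24195991, -0.60256978,  0.23825036]), 'tcp_rot': array([[ 9.27950573e-01,  3.72702134e-01, -9.23729119e-04],
       [ 3.72703273e-01, -9.27948114e-01,  2.13739047e-03],
       [-6.05627040e-05, -2.32766958e-03, -9.99997289e-01]]), 'contact_force': array([ 0.03117197, -0.5973231 , -0.62764741]), 'torque': array([-0.0037064 , -0.01283797, -0.02827751]), 'gripper_width': 1.0039872310326141}
```

View pics/top0.png

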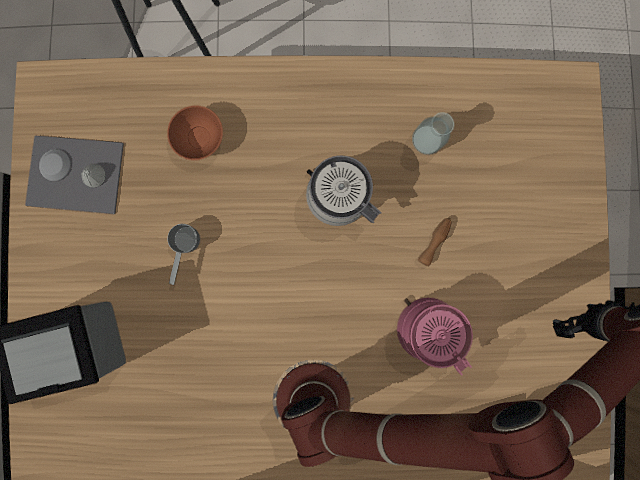

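View pics/scene0.png

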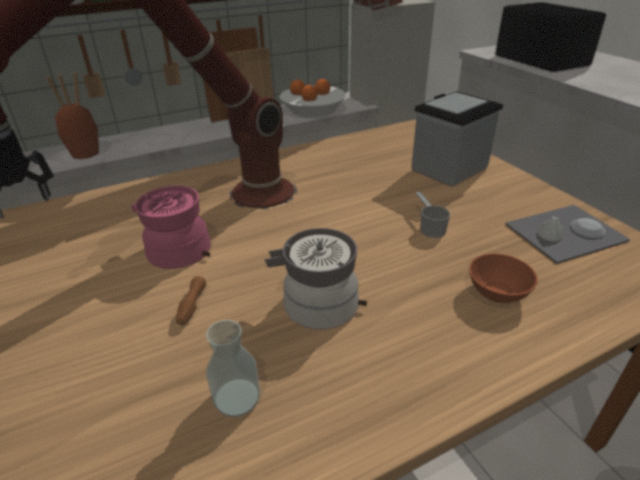

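```bash
cat > h.py <<'E'
from bench import robot
import cv2,numpy as np
def px(f,P):
    K=np.array([[f["fx"],0,f["cx"]],[0,f["fy"],f["cy"]],[0,0,1.]])
    return cv2.projectPoints(np.asarray(P,float).reshape(-1,3),cv2.Rodrigues(np.array(f["R"]))[0],np.array(f["t"]),K,np.array(f["dist_coeffs"]))[0].reshape(-1,2)
def w(f,uv,z):
    K=np.array([[f["fx"],0,f["cx"]],[0,f["fy"],f["cy"]],[0,0,1.]])
    n=cv2.undistortPoints(np.array(uv,float).reshape(-1,1,2),K,np.array(f["dist_coeffs"])).reshape(-1,2)
    R,t=np.array(f["R"]),np.array(f["t"]);c=-R.T@t
    d=np.c_[n,np.ones(len(n))]@R
    return c+d*((z-c[2])/d[:,2])[:,None]
def ortho(f,c,z,S=400,half=.08):   # image up=+x, left=+y
    g=np.linspace(half,-half,S); X,Y=np.meshgrid(c[0]+g,c[1]+g,indexing='ij')
    m=px(f,np.stack([X,Y,0*X+z],-1)).reshape(S,S,2).astype(np.float32)
    return cv2.remap(f["color"],m[...,0],m[...,1],cv2.INTER_CUBIC)[:,:,::-1].copy()
E
python3 - <<'E'
from h import *
ft=robot.grab_frame("top");fs=robot.grab_frame("scene")
c=w(ft,[[341,187]],.149)[0];print(c)
# refine: bright low-saturation disc, r 63mm
out=[]
for f in(ft,fs):
    im=ortho(f,c,.149); 
    g=cv2.GaussianBlur(cv2.cvtColor(im,cv2.COLOR_BGR2GRAY),(0,0),2)
    out.append(im)
    h=cv2.HoughCircles(g,cv2.HOUGH_GRADIENT,1,20,param1=60,param2=15,minRadius=150,maxRadius=165)
    if h is not None:
        for u,v,r in h[0][:3]: print(u,v,r/2.5,c[0]+.08-v/2500,c[1]+.08-u/2500)
cv2.imwrite("pics/o1.png",np.hstack(out))
E
```

```text
[ 0.55657029 -0.07218201  0.149     ]
197.5 196.5 62.840004 0.5579702941174763 -0.07118200925319391
188.5 174.5 65.32 0.5667702940697926 -0.06758200791804987
174.5 221.5 60.920002 0.5479702887530583 -0.061982002529789984
194.5 195.5 63.559998 0.5583702934379834 -0.06998200384109217
```

View pics/o1.png

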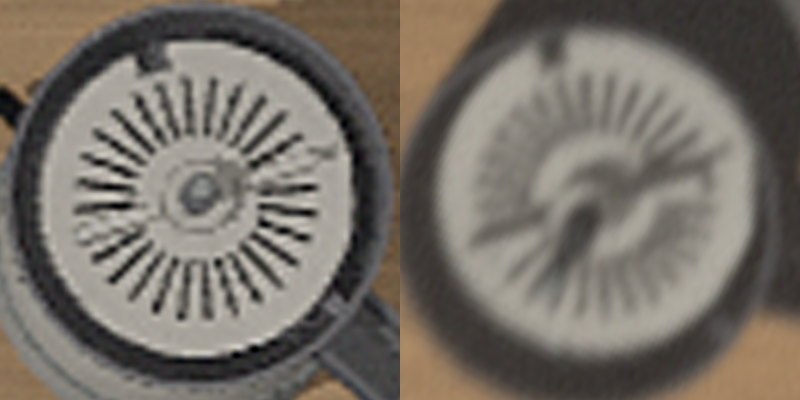

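Run:
```python
from h import *
ft=robot.grab_frame("top");fs=robot.grab_frame("scene")
c=np.array([.558,-.071])
a=ortho(ft,c,.105,400,.13); b=ortho(ft,c,.157,400,.08)
for im,h in((a,.13),(b,.08)):
    k=200/h
    for r in (.060,.117):
      for th in (-2.34,-2.24,-2.14):
        cv2.circle(im,(int(200-r*np.sin(th)*k),int(200-r*np.cos(th)*k)),1,(0,0,255),-1)
cv2.imwrite("pics/o2.png",np.hstack([a,b]))
```

```text
(no output)
```

View pics/o2.png

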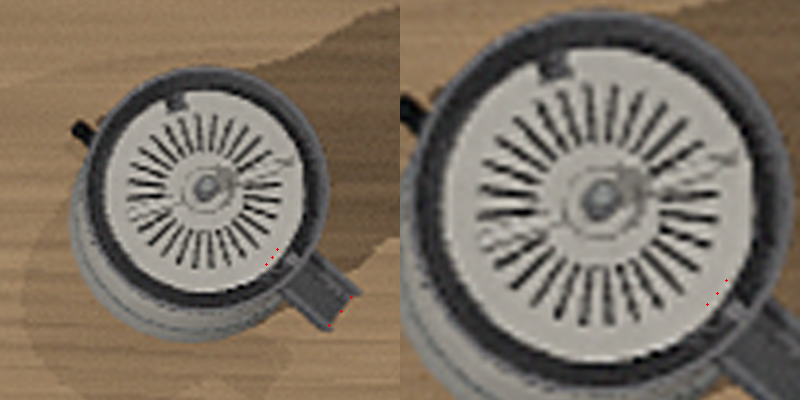

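```bash
python3 -m jog '[{"tx":0.5,"ty":-0.38,"tz":-0.6,"jaw":50},{"tx":1,"ty":-0.76,"tz":-0.6,"jaw":50},{"tx":1,"ty":-0.76,"tz":-0.4,"jaw":50},{"tx":1,"ty":-0.76,"jaw":50},{"tx":1,"ty":-0.76,"jaw":50},{"tx":1,"ty":-0.76,"jaw":50},{"tx":1,"ty":-0.76,"jaw":50},{"tx":1,"ty":-0.76,"jaw":50}]'; python3 -m jog '[{"tx":1,"ty":-0.76,"jaw":50},{"tx":1,"ty":-0.76,"jaw":50},{"tx":1,"ty":-0.76,"jaw":50},{"tx":1,"ty":-0.76,"jaw":50},{"tx":1,"ty":-0.76,"jaw":50},{"tx":1,"ty":-0.76,"jaw":50},{"tx":1,"ty":-0.76,"jaw":50},{"tx":0.5,"ty":-0.38,"jaw":50}]'; python3 -c "
from h import *
o=robot.get_obs();print(o['q'])"
```

```text
[ 1.16249573  0.61524978 -0.01259272  1.42384691  0.00812303  1.10339392
 -0.04039375]invalid input at $[0]: expected keys wx, wy, wz, tx, ty, tz, jaw
invalid input at $[0]: expected keys wx, wy, wz, tx, ty, tz, jaw
```

```bash
python3 -m jog '[{"wx":0,"wy":0,"wz":0,"tx":0.5,"ty":-0.38,"tz":-0.6,"jaw":50},{"wx":0,"wy":0,"wz":0,"tx":1,"ty":-0.76,"tz":-0.6,"jaw":50},{"wx":0,"wy":0,"wz":0,"tx":1,"ty":-0.76,"tz":-0.4,"jaw":50},{"wx":0,"wy":0,"wz":0,"tx":1,"ty":-0.76,"tz":0,"jaw":50},{"wx":0,"wy":0,"wz":0,"tx":1,"ty":-0.76,"tz":0,"jaw":50},{"wx":0,"wy":0,"wz":0,"tx":1,"ty":-0.76,"tz":0,"jaw":50},{"wx":0,"wy":0,"wz":0,"tx":1,"ty":-0.76,"tz":0,"jaw":50},{"wx":0,"wy":0,"wz":0,"tx":1,"ty":-0.76,"tz":0,"jaw":50}]'; python3 -c "
from h import *
o=robot.get_obs();print(o['q'])"
```

```text
time: 0.97
eef_pos: [0.3603, -0.402, 0.278]
tcp_rot: [[0.935, 0.354, -0.006], [0.354, -0.935, -0.004], [-0.007, 0.002, -1.0]]
contact_force: [0.4, 0.0, 0.9]
gripper_width: 0.583
[ 0.82005423  0.40548596 -0.0353384   1.6860459   0.02369631  1.05167254
 -0.43321102]
```

```bash
python3 -m jog '[{"wx":0,"wy":0,"wz":0,"tx":1,"ty":-0.79,"tz":0,"jaw":50},{"wx":0,"wy":0,"wz":0,"tx":1,"ty":-0.79,"tz":0,"jaw":50},{"wx":0,"wy":0,"wz":0,"tx":1,"ty":-0.79,"tz":0,"jaw":50},{"wx":0,"wy":0,"wz":0,"tx":1,"ty":-0.79,"tz":0,"jaw":50},{"wx":0,"wy":0,"wz":0,"tx":1,"ty":-0.79,"tz":0,"jaw":50},{"wx":0,"wy":0,"wz":0,"tx":1,"ty":-0.79,"tz":0,"jaw":50},{"wx":0,"wy":0,"wz":0,"tx":1,"ty":-0.79,"tz":0,"jaw":50},{"wx":0,"wy":0,"wz":0,"tx":1,"ty":-0.79,"tz":0,"jaw":50}]' | sed -n 2,3p;  python3 -m jog '[{"wx":0,"wy":0,"wz":0,"tx":1,"ty":-0.79,"tz":0,"jaw":50},{"wx":0,"wy":0,"wz":-1,"tx":1,"ty":-0.79,"tz":0,"jaw":50},{"wx":0,"wy":0,"wz":-1,"tx":0.2,"ty":-0.16,"tz":0,"jaw":50},{"wx":0,"wy":0,"wz":-1,"tx":0,"ty":0,"tz":0,"jaw":50},{"wx":0,"wy":0,"wz":-1,"tx":0,"ty":0,"tz":0,"jaw":50},{"wx":0,"wy":0,"wz":-1,"tx":0,"ty":0,"tz":0,"jaw":50},{"wx":0,"wy":0,"wz":-1,"tx":0,"ty":0,"tz":0,"jaw":50},{"wx":0,"wy":0,"wz":-1,"tx":0,"ty":0,"tz":0,"jaw":50}]'; python3 -c "
from h import *
o=robot.get_obs();print(o['q'])"
```

```text
eef_pos: [0.4962, -0.172, 0.2781]
tcp_rot: [[0.936, 0.353, -0.003], [0.353, -0.936, -0.006], [-0.005, 0.005, -1.0]]
time: 2.3
eef_pos: [0.5377, -0.0937, 0.2781]
tcp_rot: [[0.409, 0.912, 0.002], [0.912, -0.409, 0.001], [0.001, 0.001, -1.0]]
contact_force: [0.2, 0.8, -0.5]
gripper_width: 0.582
[ 0.34779883  0.42934862 -0.31896606  1.66588313  0.14879853  1.0684888
 -0.43761726]
```

```bash
python3 -m jog '[{"wx":0,"wy":0,"wz":-1,"tx":0,"ty":0,"tz":0,"jaw":50},{"wx":0,"wy":0,"wz":-1,"tx":0,"ty":0,"tz":0,"jaw":50},{"wx":0,"wy":0,"wz":-1,"tx":0,"ty":0,"tz":0,"jaw":50},{"wx":0,"wy":0,"wz":-1,"tx":0,"ty":0,"tz":0,"jaw":50},{"wx":0,"wy":0,"wz":-1,"tx":0,"ty":0,"tz":0,"jaw":50},{"wx":0,"wy":0,"wz":-1,"tx":0,"ty":0,"tz":0,"jaw":50},{"wx":0,"wy":0,"wz":-1,"tx":0,"ty":0,"tz":0,"jaw":50},{"wx":0,"wy":0,"wz":-1,"tx":0,"ty":0,"tz":0,"jaw":50}]' >/dev/null
python3 -m jog '[{"wx":0,"wy":0,"wz":-1,"tx":0,"ty":0,"tz":0,"jaw":50},{"wx":0,"wy":0,"wz":-1,"tx":0,"ty":0,"tz":0,"jaw":50},{"wx":0,"wy":0,"wz":-1,"tx":0,"ty":0,"tz":0,"jaw":50},{"wx":0,"wy":0,"wz":-1,"tx":0,"ty":0,"tz":0,"jaw":50},{"wx":0,"wy":0,"wz":-1,"tx":0,"ty":0,"tz":0,"jaw":50},{"wx":0,"wy":0,"wz":-1,"tx":0,"ty":0,"tz":0,"jaw":50},{"wx":0,"wy":0,"wz":-1,"tx":0,"ty":0,"tz":0,"jaw":50},{"wx":0,"wy":0,"wz":-1,"tx":0,"ty":0,"tz":0,"jaw":50}]'; python3 -c "
from h import *
o=robot.get_obs();print(o['q'])"
```

```text
time: 3.63
eef_pos: [0.5363, -0.0963, 0.2783]
tcp_rot: [[-0.973, 0.233, 0.001], [0.233, 0.973, -0.003], [-0.002, -0.003, -1.0]]
contact_force: [-0.2, -0.2, -0.1]
gripper_width: 0.584
[ 0.63041691  0.50506804 -0.76987333  1.65967402  0.38475944  1.13299689
  1.09325433]
```

```bash
python3 -m jog '[{"wx":0,"wy":0,"wz":0,"tx":-0.3,"ty":0.6,"tz":0,"jaw":50},{"wx":0,"wy":0,"wz":0,"tx":-0.3,"ty":0.6,"tz":0,"jaw":50},{"wx":0,"wy":0,"wz":-1,"tx":0,"ty":0,"tz":0,"jaw":50},{"wx":0,"wy":0,"wz":-1,"tx":0,"ty":0,"tz":0,"jaw":50},{"wx":0,"wy":0,"wz":-1,"tx":0,"ty":0,"tz":0,"jaw":50},{"wx":0,"wy":0,"wz":-1,"tx":0,"ty":0,"tz":0,"jaw":50},{"wx":0,"wy":0,"wz":-1,"tx":0,"ty":0,"tz":0,"jaw":50},{"wx":0,"wy":0,"wz":-1,"tx":0,"ty":0,"tz":0,"jaw":50}]'; python3 -c "
from h import *
o=robot.get_obs();print(o['q'])"
```

```text
time: 4.3
eef_pos: [0.5582, -0.0722, 0.2777]
tcp_rot: [[-0.913, -0.409, -0.0], [-0.409, 0.913, -0.006], [0.003, -0.006, -1.0]]
contact_force: [0.6, 0.2, -0.2]
gripper_width: 0.584
[ 0.64856462  0.58656002 -0.93420588  1.60852955  0.50358552  1.20502181
  1.59998611]
```

```bash
python3 -m jog '[{"wx":0,"wy":0,"wz":-1,"tx":0,"ty":0,"tz":0,"jaw":50},{"wx":0,"wy":0,"wz":-1,"tx":0,"ty":0,"tz":0,"jaw":50},{"wx":0,"wy":0,"wz":-1,"tx":0,"ty":0,"tz":0,"jaw":50},{"wx":0,"wy":0,"wz":-1,"tx":0,"ty":0,"tz":0,"jaw":50},{"wx":0,"wy":0,"wz":-1,"tx":0,"ty":0,"tz":0,"jaw":50},{"wx":0,"wy":0,"wz":0,"tx":0,"ty":0,"tz":0.8,"jaw":50},{"wx":0,"wy":0,"wz":0,"tx":0,"ty":0,"tz":0.8,"jaw":50},{"wx":0,"wy":0,"wz":0,"tx":0,"ty":0,"tz":0.5,"jaw":50}]'; python3 -c "
from h import *
o=robot.get_obs();print(o['q'])"
```

```text
time: 4.97
eef_pos: [0.5604, -0.0752, 0.2261]
tcp_rot: [[-0.566, -0.824, 0.006], [-0.825, 0.566, -0.009], [0.004, -0.01, -1.0]]
contact_force: [-0.7, 0.3, -0.5]
gripper_width: 0.585
[ 0.69610014  0.69119455 -1.04168186  1.68039891  0.65718651  1.15368002
  2.01446723]
```

```bash
python3 -m jog '[{"wx":0,"wy":0,"wz":0,"tx":-0.08,"ty":0.17,"tz":0.4,"jaw":50},{"wx":0,"wy":0,"wz":0,"tx":0,"ty":0,"tz":0.4,"jaw":50},{"wx":0,"wy":0,"wz":0,"tx":0,"ty":0,"tz":0.4,"jaw":50},{"wx":0,"wy":0,"wz":0,"tx":0,"ty":0,"tz":0.4,"jaw":50},{"wx":0,"wy":0,"wz":0,"tx":0,"ty":0,"tz":0.2,"jaw":50},{"wx":0,"wy":0,"wz":0,"tx":0,"ty":0,"tz":0.2,"jaw":50},{"wx":0,"wy":0,"wz":0,"tx":0,"ty":0,"tz":0.1,"jaw":50},{"wx":0,"wy":0,"wz":0,"tx":0,"ty":0,"tz":0,"jaw":50}]'
python3 - <<'E'
from h import *
o=robot.get_obs();print(o['q'])
a=robot.grab_frame("scene");b=robot.grab_frame("top")
f=lambda g,x,y:cv2.resize(g["color"][y-60:y+60,x-60:x+60,::-1],(400,400),interpolation=cv2.INTER_CUBIC)
cv2.imwrite("pics/s2.png",np.hstack([f(a,320,250),f(b,341,187)]))
E
```

```text
time: 5.63
eef_pos: [0.5573, -0.0727, 0.1668]
tcp_rot: [[-0.567, -0.823, 0.003], [-0.823, 0.567, -0.01], [0.007, -0.008, -1.0]]
contact_force: [0.1, 0.4, 0.5]
gripper_width: 0.589
[ 0.66368838  0.75049541 -0.98767914  1.75784225  0.73154501  1.04486198
  1.94215655]
```

View pics/s2.png

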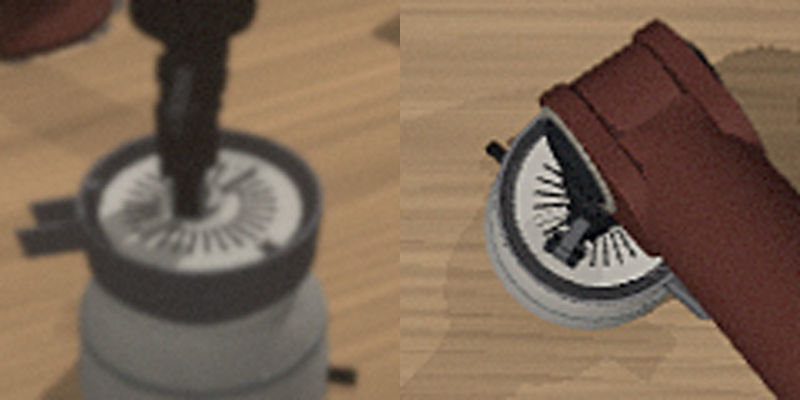

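```bash
python3 -m jog '[{"wx":0,"wy":0,"wz":0,"tx":-0.03,"ty":0.03,"tz":0.06,"jaw":50},{"wx":0,"wy":0,"wz":0,"tx":0,"ty":0,"tz":0.06,"jaw":50},{"wx":0,"wy":0,"wz":0,"tx":0,"ty":0,"tz":0.06,"jaw":50},{"wx":0,"wy":0,"wz":0,"tx":0,"ty":0,"tz":0.06,"jaw":50},{"wx":0,"wy":0,"wz":0,"tx":0,"ty":0,"tz":0,"jaw":50},{"wx":0,"wy":0,"wz":0,"tx":0,"ty":0,"tz":0,"jaw":50},{"wx":0,"wy":0,"wz":0,"tx":0,"ty":0,"tz":0,"jaw":50},{"wx":0,"wy":0,"wz":0,"tx":0,"ty":0,"tz":0,"jaw":50}]';python3 -m jog '[{"wx":0,"wy":0,"wz":0,"tx":0,"ty":0,"tz":0.06,"jaw":50},{"wx":0,"wy":0,"wz":0,"tx":0,"ty":0,"tz":0.06,"jaw":50},{"wx":0,"wy":0,"wz":0,"tx":0,"ty":0,"tz":0,"jaw":50},{"wx":0,"wy":0,"wz":0,"tx":0,"ty":0,"tz":0,"jaw":50},{"wx":0,"wy":0,"wz":0,"tx":0,"ty":0,"tz":0,"jaw":50},{"wx":0,"wy":0,"wz":0,"tx":0,"ty":0,"tz":0,"jaw":50},{"wx":0,"wy":0,"wz":0,"tx":0,"ty":0,"tz":0,"jaw":50},{"wx":0,"wy":0,"wz":0,"tx":0,"ty":0,"tz":0,"jaw":50}]'
```

```text
time: 6.4
eef_pos: [0.5586, -0.0712, 0.1628]
tcp_rot: [[-0.568, -0.823, 0.008], [-0.823, 0.568, -0.01], [0.004, -0.012, -1.0]]
contact_force: [-0.5, 0.1, -0.1]
gripper_width: 0.581
time: 7.07
eef_pos: [0.5587, -0.0713, 0.1595]
tcp_rot: [[-0.568, -0.823, 0.008], [-0.823, 0.568, -0.01], [0.004, -0.012, -1.0]]
contact_force: [-0.0, 0.6, -0.1]
gripper_width: 0.583
```

```bash
python3 -m jog '[{"wx":0,"wy":0,"wz":0,"tx":0,"ty":0,"tz":0.06,"jaw":50},{"wx":0,"wy":0,"wz":0,"tx":0,"ty":0,"tz":0,"jaw":50},{"wx":0,"wy":0,"wz":1,"tx":0,"ty":0,"tz":0,"jaw":50},{"wx":0,"wy":0,"wz":1,"tx":0,"ty":0,"tz":0,"jaw":50},{"wx":0,"wy":0,"wz":1,"tx":0,"ty":0,"tz":0,"jaw":50},{"wx":0,"wy":0,"wz":1,"tx":0,"ty":0,"tz":0,"jaw":50},{"wx":0,"wy":0,"wz":1,"tx":0,"ty":0,"tz":0,"jaw":50},{"wx":0,"wy":0,"wz":1,"tx":0,"ty":0,"tz":0,"jaw":50}]';python3 - <<'E'
from h import *
o=robot.get_obs();print(o['q'],o['torque'])
a=robot.grab_frame("scene")
f=lambda g,x,y:cv2.resize(g["color"][y-60:y+60,x-60:x+60,::-1],(400,400),interpolation=cv2.INTER_CUBIC)
cv2.imwrite("pics/s3.png",np.hstack([f(a,320,250),ortho(a,np.array([.558,-.071]),.149)]))
E
```

```text
time: 7.73
eef_pos: [0.5565, -0.072, 0.1573]
tcp_rot: [[-0.952, -0.307, 0.002], [-0.307, 0.952, -0.011], [0.001, -0.011, -1.0]]
contact_force: [-0.3, -0.3, 0.6]
gripper_width: 0.591
[ 0.57724468  0.69611576 -0.81093109  1.77226286  0.62426967  0.94725483
  1.38293224] [0.01101835 0.12918938 0.06685305]
```

View pics/s3.png

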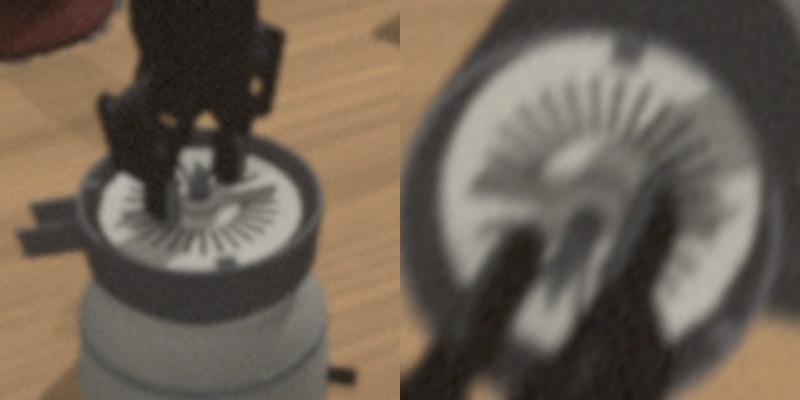

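```bash
python3 -m jog '[{"wx":0,"wy":0,"wz":1,"tx":-0.05,"ty":0,"tz":0,"jaw":50},{"wx":0,"wy":0,"wz":1,"tx":0,"ty":0,"tz":0,"jaw":50},{"wx":0,"wy":0,"wz":1,"tx":0,"ty":0,"tz":0,"jaw":50},{"wx":0,"wy":0,"wz":1,"tx":0,"ty":0,"tz":0,"jaw":50},{"wx":0,"wy":0,"wz":1,"tx":0,"ty":0,"tz":0,"jaw":50},{"wx":0,"wy":0,"wz":1,"tx":0,"ty":0,"tz":0,"jaw":50},{"wx":0,"wy":0,"wz":1,"tx":0,"ty":0,"tz":0,"jaw":50},{"wx":0,"wy":0,"wz":1,"tx":0,"ty":0,"tz":0,"jaw":50}]'
```

```text
time: 8.45
eef_pos: [0.5553, -0.0706, 0.1573]
tcp_rot: [[-0.855, 0.519, -0.003], [0.519, 0.855, -0.012], [-0.004, -0.011, -1.0]]
contact_force: [-0.6, -0.7, -0.3]
gripper_width: 0.589
```

```bash
python3 -m jog '[{"wx":0,"wy":0,"wz":1,"tx":-0.1,"ty":0.05,"tz":0,"jaw":50},{"wx":0,"wy":0,"wz":1,"tx":0,"ty":0,"tz":0,"jaw":50},{"wx":0,"wy":0,"wz":1,"tx":0,"ty":0,"tz":0,"jaw":50},{"wx":0,"wy":0,"wz":1,"tx":0,"ty":0,"tz":0,"jaw":50},{"wx":0,"wy":0,"wz":1,"tx":0,"ty":0,"tz":0,"jaw":50},{"wx":0,"wy":0,"wz":1,"tx":0,"ty":0,"tz":0,"jaw":50},{"wx":0,"wy":0,"wz":1,"tx":0,"ty":0,"tz":0,"jaw":50},{"wx":0,"wy":0,"wz":1,"tx":0,"ty":0,"tz":0,"jaw":50}]'
```

```text
time: 9.12
eef_pos: [0.5568, -0.0697, 0.1569]
tcp_rot: [[-0.17, 0.985, -0.006], [0.985, 0.17, -0.012], [-0.011, -0.008, -1.0]]
contact_force: [-0.5, 0.5, 1.0]
gripper_width: 0.589
```

```bash
python3 -m jog '[{"wx":0,"wy":0,"wz":1,"tx":0,"ty":0.03,"tz":0,"jaw":50},{"wx":0,"wy":0,"wz":1,"tx":0,"ty":0,"tz":0,"jaw":50},{"wx":0,"wy":0,"wz":0.4,"tx":-0.03,"ty":0,"tz":0,"jaw":50},{"wx":0,"wy":0,"wz":0,"tx":0,"ty":0,"tz":0,"jaw":50},{"wx":0,"wy":0,"wz":0,"tx":0,"ty":0,"tz":0,"jaw":50},{"wx":0,"wy":0,"wz":0,"tx":0,"ty":0,"tz":0,"jaw":50},{"wx":0,"wy":0,"wz":0,"tx":0,"ty":0,"tz":0,"jaw":50},{"wx":0,"wy":0,"wz":0,"tx":0,"ty":0,"tz":0,"jaw":50}]';python3 - <<'E'
from h import *
o=robot.get_obs();r=o['tcp_rot'];print(np.arctan2(r[1,1],r[0,1]))
a=robot.grab_frame("scene");b=robot.grab_frame("top");c=np.array([.558,-.071])
cv2.imwrite("pics/s4.png",np.hstack([ortho(b,c,.149),ortho(a,c,.149)]))
E
```

```text
time: 9.78
eef_pos: [0.5568, -0.0694, 0.1567]
tcp_rot: [[0.076, 0.997, -0.009], [0.997, -0.076, -0.013], [-0.014, -0.008, -1.0]]
contact_force: [0.1, -0.7, 0.4]
gripper_width: 0.585
-0.0760261999583768
```

View pics/s4.png

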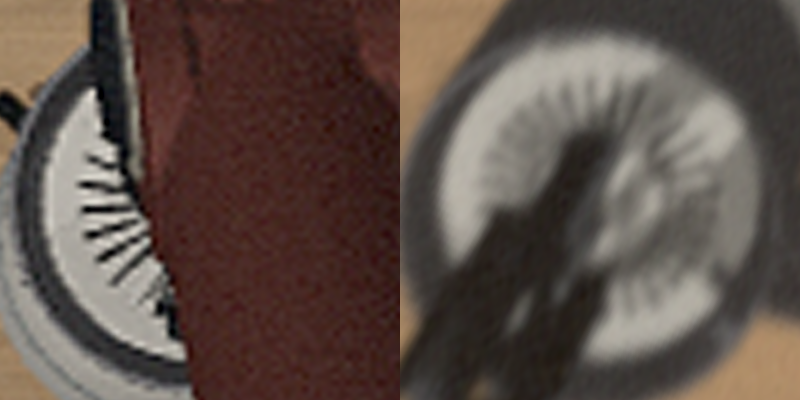

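```bash
python3 -m jog '[{"wx":0,"wy":0,"wz":-0.6,"tx":0,"ty":0,"tz":0,"jaw":50},{"wx":0,"wy":0,"wz":0,"tx":0,"ty":0,"tz":-0.5,"jaw":50},{"wx":0,"wy":0,"wz":0,"tx":0,"ty":0,"tz":-1,"jaw":50},{"wx":0,"wy":0,"wz":0,"tx":1,"ty":0,"tz":-0.5,"jaw":50},{"wx":0,"wy":0,"wz":0,"tx":1,"ty":0,"tz":0,"jaw":50},{"wx":0,"wy":0,"wz":0,"tx":1,"ty":0,"tz":0,"jaw":50},{"wx":0,"wy":0,"wz":0,"tx":1,"ty":0,"tz":0,"jaw":50},{"wx":0,"wy":0,"wz":0,"tx":1,"ty":0,"tz":0,"jaw":50}]';python3 -m jog '[{"wx":0,"wy":0,"wz":0,"tx":1,"ty":0,"tz":0,"jaw":50},{"wx":0,"wy":0,"wz":0,"tx":1,"ty":0,"tz":0,"jaw":50},{"wx":0,"wy":0,"wz":0,"tx":1,"ty":0,"tz":0,"jaw":50},{"wx":0,"wy":0,"wz":0,"tx":1,"ty":0,"tz":0,"jaw":50},{"wx":0,"wy":0,"wz":0,"tx":1,"ty":0,"tz":0,"jaw":50},{"wx":0,"wy":0,"wz":0,"tx":0,"ty":0,"tz":0,"jaw":50},{"wx":0,"wy":0,"wz":0,"tx":0,"ty":0,"tz":0,"jaw":50},{"wx":0,"wy":0,"wz":0,"tx":0,"ty":0,"tz":0,"jaw":50}]'
python3 - <<'E'
from h import *
a=robot.grab_frame("scene");c=np.array([.558,-.071])
b=robot.grab_frame("top")
for _ in range(9): b["color"]=b["color"].astype(float)+robot.grab_frame("top")["color"]
b["color"]=(b["color"]/10).astype(np.uint8)
cn=c+.06*np.array([np.cos(-2.25),np.sin(-2.25)])
cv2.imwrite("pics/s5.png",np.hstack([ortho(b,c,.149),ortho(b,cn,.149,400,.03)]))
E
```

```text
time: 10.55
eef_pos: [0.5594, 0.0511, 0.2062]
tcp_rot: [[0.025, 1.0, -0.01], [1.0, -0.025, -0.016], [-0.016, -0.01, -1.0]]
contact_force: [-0.8, 0.0, -0.9]
gripper_width: 0.585
time: 11.22
eef_pos: [0.5597, 0.1925, 0.2042]
tcp_rot: [[0.01, 1.0, -0.011], [1.0, -0.01, -0.008], [-0.008, -0.011, -1.0]]
contact_force: [-0.5, 0.4, -0.5]
gripper_width: 0.588
```

View pics/s5.png

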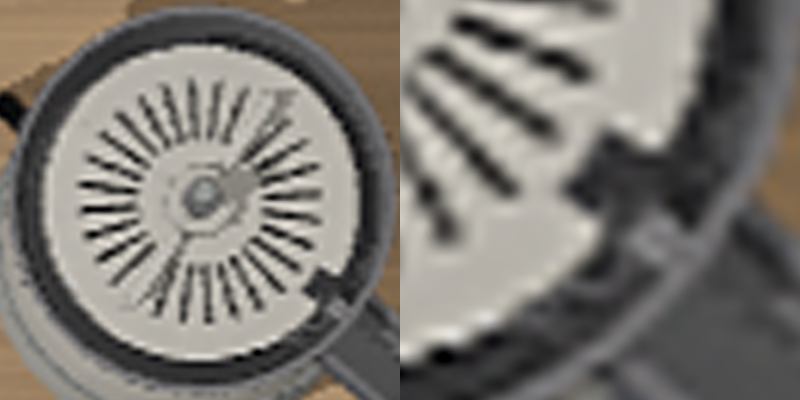

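```bash
python3 -m jog '[{"wx":0,"wy":0,"wz":-0.5,"tx":-0.5,"ty":0,"tz":0,"jaw":50},{"wx":0,"wy":0,"wz":0,"tx":-1,"ty":0,"tz":0,"jaw":50},{"wx":0,"wy":0,"wz":0,"tx":-1,"ty":0,"tz":0,"jaw":50},{"wx":0,"wy":0,"wz":0,"tx":-1,"ty":0,"tz":0,"jaw":50},{"wx":0,"wy":0,"wz":0,"tx":-1,"ty":0,"tz":0,"jaw":50},{"wx":0,"wy":0,"wz":0,"tx":-1,"ty":0,"tz":0,"jaw":50},{"wx":0,"wy":0,"wz":0,"tx":-1,"ty":0,"tz":0,"jaw":50},{"wx":0,"wy":0,"wz":0,"tx":-1,"ty":0,"tz":0,"jaw":50}]';python3 -m jog '[{"wx":0,"wy":0,"wz":0,"tx":-1,"ty":0,"tz":0,"jaw":50},{"wx":0,"wy":0,"wz":0,"tx":-0.7,"ty":0,"tz":0,"jaw":50},{"wx":0,"wy":0,"wz":0,"tx":-0.4,"ty":0,"tz":0,"jaw":50},{"wx":0,"wy":0,"wz":0,"tx":0,"ty":0,"tz":0,"jaw":50},{"wx":0,"wy":0,"wz":0,"tx":0,"ty":0,"tz":0,"jaw":50},{"wx":0,"wy":0,"wz":0,"tx":0,"ty":0,"tz":0,"jaw":50},{"wx":0,"wy":0,"wz":0,"tx":0,"ty":0,"tz":0,"jaw":50},{"wx":0,"wy":0,"wz":0,"tx":0,"ty":0,"tz":0,"jaw":50}]'
```

```text
time: 12.43
eef_pos: [0.5681, 0.0074, 0.2056]
tcp_rot: [[-0.06, 0.998, -0.009], [0.998, 0.06, -0.0], [0.0, -0.009, -1.0]]
contact_force: [0.3, -0.2, 0.3]
gripper_width: 0.582
time: 13.1
eef_pos: [0.5711, -0.0518, 0.2056]
tcp_rot: [[-0.053, 0.999, -0.009], [0.999, 0.053, -0.002], [-0.002, -0.009, -1.0]]
contact_force: [-0.5, -0.7, 0.3]
gripper_width: 0.583
```

```bash
python3 -m jog '[{"wx":0,"wy":0,"wz":0,"tx":-0.35,"ty":-0.29,"tz":0,"jaw":50},{"wx":0,"wy":0,"wz":0,"tx":-0.35,"ty":-0.29,"tz":0,"jaw":50},{"wx":0,"wy":0,"wz":0,"tx":0,"ty":0,"tz":0,"jaw":50},{"wx":0,"wy":0,"wz":0,"tx":0,"ty":0,"tz":0.4,"jaw":50},{"wx":0,"wy":0,"wz":0,"tx":0,"ty":0,"tz":0.4,"jaw":50},{"wx":0,"wy":0,"wz":0,"tx":0,"ty":0,"tz":0.4,"jaw":50},{"wx":0,"wy":0,"wz":0,"tx":0,"ty":0,"tz":0,"jaw":50},{"wx":0,"wy":0,"wz":0,"tx":0,"ty":0,"tz":0,"jaw":50}]'
```

```text
time: 13.77
eef_pos: [0.555, -0.0684, 0.1722]
tcp_rot: [[-0.059, 0.998, -0.01], [0.998, 0.059, -0.001], [-0.0, -0.01, -1.0]]
contact_force: [-0.9, -0.5, -0.0]
gripper_width: 0.584
```

```bash
python3 -m jog '[{"wx":0,"wy":0,"wz":0,"tx":-0.04,"ty":0.08,"tz":0.2,"jaw":50},{"wx":0,"wy":0,"wz":0,"tx":0,"ty":0,"tz":0.2,"jaw":50},{"wx":0,"wy":0,"wz":0,"tx":0,"ty":0,"tz":0.15,"jaw":50},{"wx":0,"wy":0,"wz":0,"tx":0,"ty":0,"tz":0,"jaw":50},{"wx":0,"wy":0,"wz":0.8,"tx":0,"ty":0,"tz":0,"jaw":50},{"wx":0,"wy":0,"wz":0.4,"tx":0,"ty":0,"tz":0,"jaw":50},{"wx":0,"wy":0,"wz":0,"tx":0,"ty":0,"tz":0,"jaw":50},{"wx":0,"wy":0,"wz":0,"tx":0,"ty":0,"tz":0,"jaw":50}]'
```

```text
time: 14.43
eef_pos: [0.5572, -0.0695, 0.1561]
tcp_rot: [[0.07, 0.997, -0.012], [0.998, -0.07, -0.001], [-0.002, -0.011, -1.0]]
contact_force: [-0.2, -0.5, -0.3]
gripper_width: 0.587
```

```bash
python3 -m jog '[{"wx":0,"wy":0,"wz":0.3,"tx":0,"ty":0,"tz":0,"jaw":50},{"wx":0,"wy":0,"wz":0.25,"tx":0,"ty":0,"tz":0,"jaw":50},{"wx":0,"wy":0,"wz":0,"tx":0,"ty":0,"tz":0,"jaw":50},{"wx":0,"wy":0,"wz":0,"tx":0,"ty":0,"tz":0,"jaw":50},{"wx":0,"wy":0,"wz":0,"tx":0,"ty":0,"tz":0,"jaw":50},{"wx":0,"wy":0,"wz":0,"tx":0,"ty":0,"tz":0,"jaw":50},{"wx":0,"wy":0,"wz":0,"tx":0,"ty":0,"tz":0,"jaw":50},{"wx":0,"wy":0,"wz":0,"tx":0,"ty":0,"tz":0,"jaw":50}]'
```

```text
time: 15.1
eef_pos: [0.5571, -0.0698, 0.1561]
tcp_rot: [[0.13, 0.991, -0.012], [0.991, -0.13, -0.002], [-0.003, -0.011, -1.0]]
contact_force: [-0.6, -0.1, -0.3]
gripper_width: 0.589
```

```bash
python3 -m jog '[{"wx":0,"wy":0,"wz":-0.15,"tx":0,"ty":0,"tz":0,"jaw":50},{"wx":0,"wy":0,"wz":0,"tx":0,"ty":0,"tz":0.08,"jaw":50},{"wx":0,"wy":0,"wz":0,"tx":0,"ty":0,"tz":0.08,"jaw":50},{"wx":0,"wy":0,"wz":0,"tx":0,"ty":0,"tz":0.08,"jaw":50},{"wx":0,"wy":0,"wz":0,"tx":0,"ty":0,"tz":0.08,"jaw":50},{"wx":0,"wy":0,"wz":0,"tx":0,"ty":0,"tz":0.08,"jaw":50},{"wx":0,"wy":0,"wz":0,"tx":0,"ty":0,"tz":0.08,"jaw":50},{"wx":0,"wy":0,"wz":0,"tx":0,"ty":0,"tz":0.08,"jaw":50}]'
```

```text
time: 15.77
eef_pos: [0.5576, -0.0696, 0.1466]
tcp_rot: [[0.113, 0.994, -0.008], [0.994, -0.113, -0.003], [-0.004, -0.008, -1.0]]
contact_force: [-2.5, -0.1, 6.2]
gripper_width: 0.587
```

```bash
python3 -m jog '[{"wx":0,"wy":0,"wz":0,"tx":0,"ty":0,"tz":0.1,"jaw":50},{"wx":0,"wy":0,"wz":0,"tx":0,"ty":0,"tz":0.1,"jaw":50},{"wx":0,"wy":0,"wz":0,"tx":0,"ty":0,"tz":0.1,"jaw":50},{"wx":0,"wy":0,"wz":0,"tx":0,"ty":0,"tz":0.1,"jaw":50},{"wx":0,"wy":0,"wz":0,"tx":0,"ty":0,"tz":0.1,"jaw":50},{"wx":0,"wy":0,"wz":0,"tx":0,"ty":0,"tz":0.1,"jaw":50},{"wx":0,"wy":0,"wz":0,"tx":0,"ty":0,"tz":0.1,"jaw":50},{"wx":0,"wy":0,"wz":0,"tx":0,"ty":0,"tz":0.1,"jaw":50}]'
```

```text
time: 16.43
eef_pos: [0.5577, -0.0696, 0.1449]
tcp_rot: [[0.113, 0.994, -0.001], [0.994, -0.113, -0.01], [-0.01, 0.0, -1.0]]
contact_force: [-5.3, 0.6, 14.9]
gripper_width: 0.586
```

```bash
python3 -m jog '[{"wx":0,"wy":0,"wz":0,"tx":0,"ty":0,"tz":0.2,"jaw":50},{"wx":0,"wy":0,"wz":0,"tx":0,"ty":0,"tz":0.2,"jaw":50},{"wx":0,"wy":0,"wz":0,"tx":0,"ty":0,"tz":0.2,"jaw":50},{"wx":0,"wy":0,"wz":0,"tx":0,"ty":0,"tz":0.2,"jaw":50},{"wx":0,"wy":0,"wz":0,"tx":0,"ty":0,"tz":0.2,"jaw":50},{"wx":0,"wy":0,"wz":0,"tx":0,"ty":0,"tz":0.2,"jaw":50},{"wx":0,"wy":0,"wz":0,"tx":0,"ty":0,"tz":0.2,"jaw":50},{"wx":0,"wy":0,"wz":0,"tx":0,"ty":0,"tz":0.2,"jaw":50}]'
```

```text
time: 17.1
eef_pos: [0.5577, -0.0696, 0.1448]
tcp_rot: [[0.115, 0.993, 0.008], [0.993, -0.115, -0.023], [-0.022, 0.011, -1.0]]
contact_force: [-8.0, 0.3, 29.1]
gripper_width: 0.586
```

```bash
python3 -m jog '[{"wx":0,"wy":0,"wz":0,"tx":0,"ty":0,"tz":-0.2,"jaw":50},{"wx":0,"wy":0,"wz":-0.3,"tx":0,"ty":0,"tz":-0.3,"jaw":50},{"wx":0,"wy":0,"wz":0,"tx":0,"ty":0,"tz":-1,"jaw":50},{"wx":0,"wy":0,"wz":0,"tx":0,"ty":0,"tz":-1,"jaw":50},{"wx":0,"wy":0,"wz":0,"tx":0.7,"ty":0,"tz":-0.3,"jaw":50},{"wx":0,"wy":0,"wz":0,"tx":1,"ty":0,"tz":0,"jaw":50},{"wx":0,"wy":0,"wz":0,"tx":1,"ty":0,"tz":0,"jaw":50},{"wx":0,"wy":0,"wz":0,"tx":1,"ty":0,"tz":0,"jaw":50}]';python3 -m jog '[{"wx":0,"wy":0,"wz":0,"tx":1,"ty":0,"tz":0,"jaw":50},{"wx":0,"wy":0,"wz":0,"tx":1,"ty":0,"tz":0,"jaw":50},{"wx":0,"wy":0,"wz":0,"tx":1,"ty":0,"tz":0,"jaw":50},{"wx":0,"wy":0,"wz":0,"tx":1,"ty":0,"tz":0,"jaw":50},{"wx":0,"wy":0,"wz":0,"tx":1,"ty":0,"tz":0,"jaw":50},{"wx":0,"wy":0,"wz":0,"tx":1,"ty":0,"tz":0,"jaw":50},{"wx":0,"wy":0,"wz":0,"tx":0,"ty":0,"tz":0,"jaw":50},{"wx":0,"wy":0,"wz":0,"tx":0,"ty":0,"tz":0,"jaw":50}]'
python3 - <<'E'
from h import *
c=np.array([.558,-.071]); fr={}
for n in("top","scene"):
    b=robot.grab_frame(n);b["color"]=b["color"].astype(float)
    for _ in range(4): b["color"]=b["color"]+robot.grab_frame(n)["color"]
    b["color"]=(b["color"]/5).astype(np.uint8);fr[n]=b
for z in(.140,.147,.149):
  for n in fr:
    g=cv2.GaussianBlur(cv2.cvtColor(ortho(fr[n],c,z),cv2.COLOR_BGR2GRAY),(0,0),2)
    h=cv2.HoughCircles(g,cv2.HOUGH_GRADIENT,1,20,param1=60,param2=15,minRadius=150,maxRadius=165)
    if h is not None:
        u,v,r=h[0][0]; print(z,n,r/2.5,c[0]+.08-v/2500,c[1]+.08-u/2500)
cn=c+.06*np.array([np.cos(-2.25),np.sin(-2.25)])
cv2.imwrite("pics/s6.png",np.hstack([ortho(fr["top"],cn,.14,400,.03),ortho(fr["scene"],c,.14)]))
E
```

```text
time: 17.77
eef_pos: [0.5671, 0.0193, 0.2194]
tcp_rot: [[0.098, 0.995, 0.017], [0.995, -0.097, -0.027], [-0.025, 0.019, -0.999]]
contact_force: [1.0, -0.3, -0.5]
gripper_width: 0.587
time: 18.43
eef_pos: [0.5814, 0.1865, 0.2142]
tcp_rot: [[0.087, 0.996, 0.019], [0.996, -0.087, -0.017], [-0.015, 0.02, -1.0]]
contact_force: [0.2, -0.7, -0.0]
gripper_width: 0.586
0.14 top 62.920002 0.5573999990820885 -0.07120000159740447
0.14 scene 62.68 0.5621999983787537 -0.07239999955892562
0.147 top 62.68 0.5566000004410744 -0.07120000159740447
0.147 scene 60.76 0.5705999990105629 -0.07480000293254851
0.149 top 62.640003 0.5566000004410744 -0.07080000227689742
0.149 scene 61.8 0.5726000030636788 -0.07679999953508376
```

View pics/s6.png

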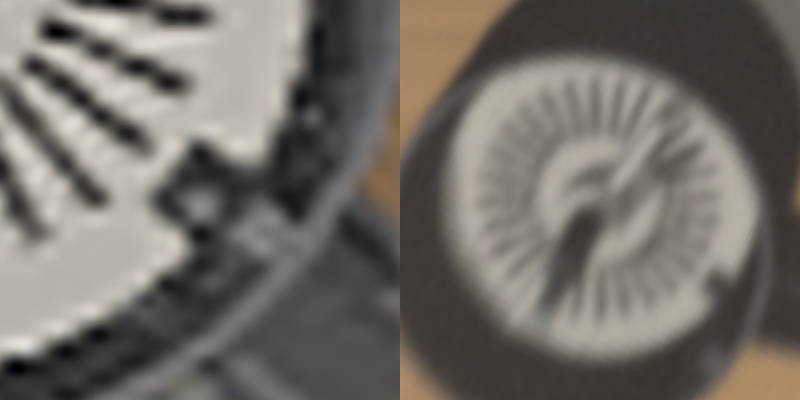

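```bash
python3 -c "
from bench import robot
print(robot.get_obs()['contact_force'],robot.finish_job())"
```

```text
the job is handed in; nothing more can be done
[-0.18244112  0.26639036  0.39109447] None
```

The strainer's notch is now over the pin, it is pressed down to a hard stop, and I have handed the job in. I turned it about 2.55 rad clockwise by pushing on its wings, using both fingertips (jaws 50 mm open, straddling the shaft) where you asked for one. A camera check showed it about 0.06 rad short, so I nudged it round by that much and then pressed.

- **Pressing:** it slid down at about 6 N, then stopped hard. It did not move further at 29 N.
- **Last top picture:** the pin stands in the middle of the notch, in line with the key block.
- **Seated height:** the rim circles from the two cameras agree best at 140 mm, the seated height. They still differ by about 5 mm there, against 14–16 mm at 147–149 mm, so this only roughly confirms the height.
- **Robot:** it touches nothing. It stands about 0.26 m to the side with contact force near zero, after about 19 s of the 45 s.
- **Bystanders:** I met no unexpected contact force on the way. I did not check the bystanders' positions again at the end.

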